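Seat a battery pack under the leaf spring of a bench analyser

TASK

The battery pack in the bay of the bench battery analyser has only been laid in: a sprung platform props it up, too high to pass under the keeper bar. With the fingertips press it down hard and, keeping it down, slide it under the bar and the steel leaf spring behind it until its nose is fully home against the end stop and the spring alone holds it down; then press the round start key beside the bay fully in and let go. Do not ram the nose against the bar, press no key before the pack is home, never lift or carry the pack, and leave the things standing around where they are.

Things in the scene. Friction and masses are not known exactly. Their poses are not given: they have to be found in the camera images.
- analyser: Bench battery analyser, fixed; grey case from x -64 to +96, y -84 to +34 mm, 28 mm high. Origin on the bench under the middle of its bay; x = the way a pack slides home (roughly away from the robot), z up. The bay is a channel along x, 52 mm wide (y -26 to +26), open at the top and at its -x end, wall tops at z 28 mm. The side at y < -26 is flat, top z 28 mm, with display and start key.
- end_stop (a point): Where the nose of the pack ends when fully home: face of the wall across the far end of the bay (analyser frame x 56, y 0 mm), here at the height of the pressed-down underside, z 16 mm. The wall's top is at z 37 mm; on it stands the aluminium clamp of the leaf spring, x 80 to 94, y -15 to +15, top at z 53 mm.
- keeper: Fixed aluminium keeper bar across the bay, analyser x 34 to 42, y -34 to 34, z 40.5 to 49 mm (screws 51); origin mid width on its lower front edge. The propped-up pack's top is at z 46: its nose hits the bar unless pressed down 6 mm; flat, its top is at z 38. Behind the bar is the steel leaf spring, its bend at x 50, underside z 37: the flat pack lifts it 1 mm, 8 N; sliding takes 3 to 10 N.
- pack: Battery pack lying in the bay: black, 76 x 50 x 22 mm, 0.1 to 0.17 kg, loose, smooth (friction about 0.15). Origin at the centre of its underside; x to its nose (face at x +38 mm, facing the end stop), z up. It starts with its underside at z 24 mm and the nose 3 to 13 mm short of the keeper bar's front; pressed flat its underside is at z 16 mm.
- pack_step (a point): Foot of the upright step across the top of the pack in the bay, mid width (pack frame x +2, z 14 mm). In front of it the pack is 22 mm high (x +2 to +38); behind it lies the flat ribbed thumb deck, x -38 to +2, full width, z 14 mm. Press down on this deck close behind the step, the fingertips bearing forward against the 8 mm high face of the step.
- pack_nose (a point): Middle of the lower edge of the nose face of the pack in the bay
- platform (a joint): sprung platform under the pack, in m: 0 = up (pack propped up), 0.008 = pressed flat, the pack on the shoulders of the bay. The spring pushes up with 5 N at 0 and 8.5 N at 0.008 m; it springs up again unless something holds the pack down
- start_key (a joint): travel of the start key, in m: 0 = out, 0.004 = fully in; 2 N at the start of its travel, 3.6 N at the end, springs back by itself
- start_key_top (a point): centre of the top of the round start key, 23 mm in diameter, 33.5 mm above the bench, at analyser frame x = -12, y = -55 mm; pressed straight down
- spare_pack: a second pack of the same kind, lying on the bench to the left of the analyser: a bystander, origin at the centre of its underside
- vial: flux vial standing to the left of the far part of the analyser, 27 mm in diameter, 68 mm high: a bystander, origin at the centre of its foot
- cap: capacitor standing before the analyser, 16 mm in diameter, 26 mm high: a bystander, origin at the centre of its foot

How it is judged:
On the way, in this order (a step that is already met when the one before it is completed fails the run):
1. the pack is home: nose within 3 mm of the end stop, platform pressed at least 6 mm down (x of pack_nose in the frame of analyser above 0.053 m and value of joint platform above 0.006 m), for 0.2 s.
2. the start key is pressed at least 3 mm in (value of joint start_key above 0.003 m), for 0.05 s.
At the end, for the whole second after the job is handed in: The pack lies flat in the bay under the leaf spring with its nose within 3 mm of the end stop, held at least 6 mm down on the platform by the spring alone and at rest; the start key has been pressed after that and is out again (within 1 mm) (all of step 1 and z of pack in the frame of analyser below 0.019 m and angle between pack's own z axis and vertical below 0.06 rad and linear speed of pack below 0.01 m/s and value of joint start_key below 0.001 m); the robot touches nothing.
It fails at once if the start key pressed (over 3 mm) while the pack is not home (value of joint start_key above 0.003 m and not (x of pack_nose in the frame of analyser above 0.051 m and value of joint platform above 0.005 m)).
It fails at once if the pack lifted (its underside more than 12 mm above where it starts) (height (world z) of pack above 0.036 m).
It fails at once if the spare pack, the vial or the capacitor moved more than 15 mm (distance of any of spare_pack, vial, cap from where it was at the start of the episode above 0.015 m).
It fails at once if the pack rammed against the keeper bar with over 20 N (contact force between pack and keeper above 20 N).
It also fails if it takes over 35 s, if anything falls off the work surface, if the arm or the gripper's body presses on something with over 40 N, if the wrist force passes 120 N, or if a joint passes its speed limit or range.

ROBOT

A 7-joint arm with a two-finger parallel gripper is mounted at the origin on a cart in front of the work surface, level with it; the furniture and walls round the work are solid. World frame = base frame: x ahead of the robot, y to its left, z up, the work surface at z = 0. Lengths are in m, angles in rad, forces in N, time in s.
With the tool pointing down it reaches from about 0.4 to 0.85 m from the base axis. Payload 10.4 kg.
Tool frame: the origin (TCP) lies midway between the tips of the shut fingers; the grasp point (between the pads) lies 19 mm behind it; z points along the fingers, y is the line along which they close (so a half turn about z gives the same grasp; the last joint's range is limited). The gripper opens to 87 mm and grips with 3 to 60 N. Pads are 19 mm wide; open, the fingers measure 117 mm over their backs; the gripper's body (75 mm by 190 mm) begins 51 mm behind the grasp point.
Start: joints at [-1.202, 0.332, -0.065, 1.46, 0.022, 1.35, -0.088], TCP at [0.239, 0.578, 0.223] pointing down, gripper open.
Joint ranges: [-2.6, 2.6], [-0.5, 2.12], [-1.47, 1.34], [0.16, 2.42], [-1.27, 4.41], [0.06, 2.06], [-2.6, 2.6]. Speed limits (rad/s): [2.22, 2.22, 2.79, 2.79, 3.14, 3.14, 3.14].

INTERFACE

Orientations are given as a unit quaternion [x, y, z, w].
In Python, from bench import r gives the robot as it stands.
- The arm moves only by the tool arm_command, never from a script. Its arguments are lists of equal length, an entry for each row: "xyz": the shift along the world's x, y, z in m, a list of three; "rot": the turn, a rotation vector about the world's x, y, z in rad, a list of three. In form: {"xyz": [[tx, ty, tz], ...], "rot": [[ax, ay, az], ...]}. A call has 1 to 20 rows; each row is the pose to reach, as a shift and turn from the pose commanded when the call began; what a row does not reach only later rows make up. A row lasts 1/12 s, in which the tool goes at most 41.7 mm and 7.16 degrees, less where a joint would pass 70% of its speed; a pose out of reach is approached as far as the arm can. A call with a gripper value outside its range is refused whole. "grip" is the opening, from 0 (shut) to 1 (fully open), set as the call begins (left out, the last holds). The fingers move at their own pace and stop on an object; "squeeze" is the grip in N (left out, the last holds). Time passes only in rows, so rows that repeat a pose let the fingers close. It gives the time, the measured TCP pose, the force, the opening and the grip force at its end, in the units of the state.
- r.read_state(): the state, without advancing time (a new reading comes with each control period).
- r.camera(name): name is "scene" or "side" or "wrist"; returns the picture (400x640x3 uint8, red, green, blue); there is no depth.
- r.camera_model(name): a dict with "fx", "fy", "cx", "cy" (pixels), "T" (4x4, takes a point from camera to world coordinates). Camera axes: x right, y up, looking along -z (the intrinsics and any distortion apply to the point x, -y, -z); pixel columns grow to the right and rows downward; lengths in m; the calibration is good to about 2 mm. A picture is of the moment at which its call begins: read the wrist's pose just before it. camera_model takes no time and is no camera call; for the wrist camera it gives the pose at the moment of the call.
- r.close_job(): hands the job in; it is judged then, once.
Trained networks look in the newest picture that a camera, given by its name, has taken for a name from the list of things; names that differ only in an ending like _2 or _b are one class to them, and where a whole thing is asked for, a point or a joint stands for the part that bears it (a point fixed in the world has none). Each returns a list of dicts, best first, with "conf" (0 to 1); they miss things now and then, are a little off and sometimes report something else, mostly with a low value. They report only what shows in the picture. A call takes as long as a camera call.
- r.look_for(label, camera): "at" ([x, y, z] in m, in the coordinates of the camera as it stood for that picture, good to about 4 mm: the middle of the surface that is visible of it).
- r.spot_point(label, camera): "at" ([x, y, z] in m, in the coordinates of the camera as it stood for that picture, good to about 4 mm: a listed point, or the origin of a listed thing).
The state is a dict: "time": time; "joint_positions": joint angles; "joint_vel": joint speeds; "joint_torque": joint torques, N m; "ee_pos": TCP position; "eef_rot": TCP orientation; "ft_force": force on the tool from outside, world axes, zero at the start; "torque": the same for the moment, N m; "width": finger opening in m; "grip_force": force on a finger pad.
Only numpy, scipy, OpenCV 4.12 (cv2) and the standard library are available. Lean on these libraries where they do the work, as an engineer would, in place of code of your own. Each camera call takes 0.05 s, during which the arm holds its last target. There are 200 camera calls.

## Working session

There is one attempt and no reset: what is moved stays moved. The work goes in short steps, Python scripts to look and compute and a tool call to move; the robot and the scene stay as the last step left them, time stands still between calls to the robot, and variables do not carry over. Pictures are saved under pics/ and viewed, at most 10 in all, crops included, and the job is handed in when it is done.

Besides the shell and the picture viewer there is one more tool, called after ">>>" by a JSON object that holds its "name" and its "arguments", one argument or row to a line. arm_command: Moves the arm, as the interface text tells. Its arguments: {"type":"object","properties":{"xyz":{"type":"array"},"rot":{"type":"array"},"grip":{"type":"number"},"squeeze":{"type":"number"}},"required":["xyz","rot"]}

```bash
mkdir -p pics; cat > h.py <<'E'
import numpy as np, cv2
from bench import r
def W(cam,p):
    T=np.array(r.camera_model(cam)["T"]); return (T@np.r_[p,1])[:3]
def proj(cam,P):
    m=r.camera_model(cam); T=np.linalg.inv(np.array(m["T"])); q=T@np.r_[P,1]
    return m["cx"]+m["fx"]*q[0]/-q[2], m["cy"]+m["fy"]*q[1]/q[2]
def save(cam,n):
    im=r.camera(cam); cv2.imwrite(f"pics/{n}.png",im[:,:,::-1]); return im
E
python3 - <<'E'
from h import *
s=r.read_state(); print(s["time"],s["ee_pos"],s["eef_rot"],s["width"])
for c in ["scene","side"]:
    save(c,c+"0")
    for l in ["analyser","end_stop","keeper","pack_step","pack_nose","pack","start_key_top","spare_pack","vial","cap"]:
        for d in r.spot_point(l,c)[:2]: print(c,l,round(d["conf"],2),W(c,d["at"]).round(4))
print(r.read_state()["time"])
a=cv2.imread("pics/scene0.png");b=cv2.imread("pics/side0.png")
cv2.imwrite("pics/both.png",cv2.resize(np.vstack([a,b]),(480,600)))
E
```

```text
0.0 [0.23852911 0.57728355 0.22174085] [ 1.94663620e-01  9.80869800e-01 -7.05954621e-04 -1.11483822e-04] 0.08698471660191531
scene analyser 0.69 [0.5597 0.189  0.0156]
scene analyser 0.68 [ 0.5028  0.168  -0.0008]
scene end_stop 0.57 [0.5605 0.1906 0.0195]
scene keeper 0.54 [0.5312 0.181  0.0417]
scene pack_step 0.58 [0.4932 0.1636 0.0364]
scene pack_nose 0.67 [0.5238 0.1752 0.0271]
scene pack 0.83 [0.4868 0.1631 0.0246]
scene pack 0.41 [0.5094 0.1105 0.0326]
scene start_key_top 0.57 [0.5074 0.113  0.0346]
scene spare_pack 0.89 [0.4624 0.2328 0.0022]
scene vial 0.58 [ 5.280e-01  2.404e-01 -4.000e-04]
scene vial 0.29 [0.5092 0.1143 0.035 ]
scene cap 0.58 [0.442  0.083  0.0005]
scene cap 0.22 [0.5327 0.185  0.0405]
side analyser 0.64 [0.4877 0.1621 0.025 ]
side analyser 0.63 [0.4974 0.1669 0.0036]
side end_stop 0.57 [0.554  0.1823 0.0119]
side keeper 0.51 [0.5309 0.175  0.0425]
side pack_step 0.55 [0.4899 0.1596 0.0368]
side pack_nose 0.73 [0.5251 0.1742 0.0211]
side pack 0.73 [0.5557 0.1849 0.0136]
side pack 0.6 [0.4854 0.163  0.0217]
side start_key_top 0.42 [0.5336 0.1769 0.0414]
side spare_pack 0.93 [0.4631 0.2288 0.005 ]
side spare_pack 0.27 [0.4872 0.1612 0.0342]
side vial 0.78 [0.528  0.2457 0.0029]
side cap 0.38 [0.4399 0.0801 0.0032]
1.1
```

View pics/scene0.png

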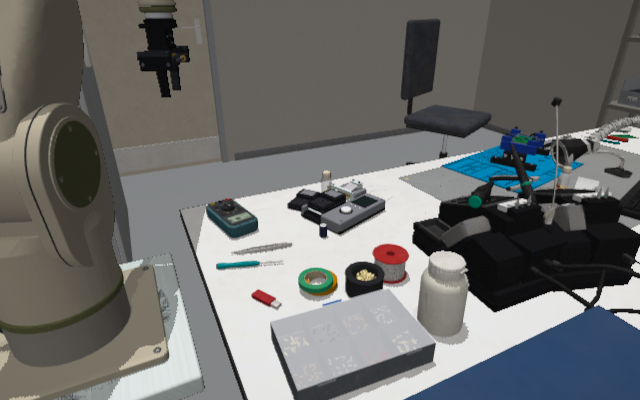

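View pics/side0.png

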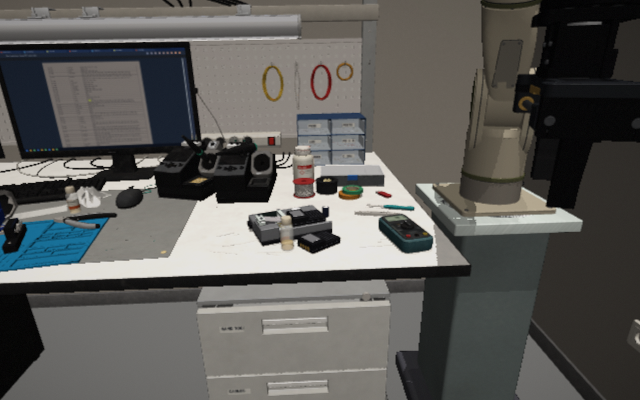

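The scene picture shows the analyser at about (347, 210), with the spare pack and vial to its left (from 310, 200) and the cap at (323, 230). The side picture shows it at about (290, 222). The networks agree on a yaw of about 20° with its origin near (0.503, 0.168). I'll go above the deck with the fingers shut and look from close by.

>>> {"name": "arm_command", "arguments": {
  "xyz": [
    [0.24, -0.42, -0.06],
    [0.24, -0.42, -0.06],
    [0.24, -0.42, -0.06],
    [0.24, -0.42, -0.06],
    [0.24, -0.42, -0.06],
    [0.24, -0.42, -0.06],
    [0.24, -0.42, -0.06],
    [0.24, -0.42, -0.06],
    [0.24, -0.42, -0.06],
    [0.24, -0.42, -0.06],
    [0.24, -0.42, -0.06],
    [0.24, -0.42, -0.06],
    [0.24, -0.42, -0.06],
    [0.24, -0.42, -0.06],
    [0.24, -0.42, -0.06],
    [0.24, -0.42, -0.06],
    [0.24, -0.42, -0.06],
    [0.24, -0.42, -0.06]
  ],
  "rot": [
    [0, 0, 0.74],
    [0, 0, 0.74],
    [0, 0, 0.74],
    [0, 0, 0.74],
    [0, 0, 0.74],
    [0, 0, 0.74],
    [0, 0, 0.74],
    [0, 0, 0.74],
    [0, 0, 0.74],
    [0, 0, 0.74],
    [0, 0, 0.74],
    [0, 0, 0.74],
    [0, 0, 0.74],
    [0, 0, 0.74],
    [0, 0, 0.74],
    [0, 0, 0.74],
    [0, 0, 0.74],
    [0, 0, 0.74]
  ],
  "grip": 0
}}

```text
time: 2.6
ee_pos: [0.4783, 0.1587, 0.1627]
eef_rot: [-0.174, 0.985, 0.0, 0.0]
ft_force: [0.8, -0.2, -0.2]
width: 0.0006
grip_force: 0.0
```

```bash
cat > look.py <<'E'
from h import *
import sys
s=r.read_state(); print(s["time"],s["ee_pos"],s["eef_rot"],s["ft_force"],s["joint_positions"])
im=save("wrist",sys.argv[1])
for l in ["analyser","end_stop","keeper","pack_step","pack_nose","pack","start_key_top","vial","cap"]:
    for d in r.spot_point(l,"wrist")[:2]:
        P=W("wrist",d["at"]); print(l,round(d["conf"],2),P.round(4),np.round(proj("wrist",P)))
E
python3 look.py w1
```

```text
2.6 [0.47828521 0.15874992 0.16270966] [-1.74201588e-01  9.84709995e-01  1.64612110e-04  6.85546923e-05] [ 0.76310559 -0.19816701 -0.15760772] [-0.59950464  0.10572225  0.20124652  1.86590867 -0.02320728  1.17196946
  1.53064346]
pack_step 0.71 [0.4899 0.1638 0.0343] [328. 206.]
pack_nose 0.95 [0.528  0.174  0.0235] [325. 236.]
pack 0.68 [0.4903 0.1581 0.026 ] [323. 202.]
start_key_top 0.86 [0.51   0.1091 0.035 ] [273. 206.]
start_key_top 0.59 [0.5269 0.1741 0.0227] [325. 235.]
cap 0.65 [ 0.4382  0.0787 -0.0065] [273. 130.]
```

View pics/w1.png

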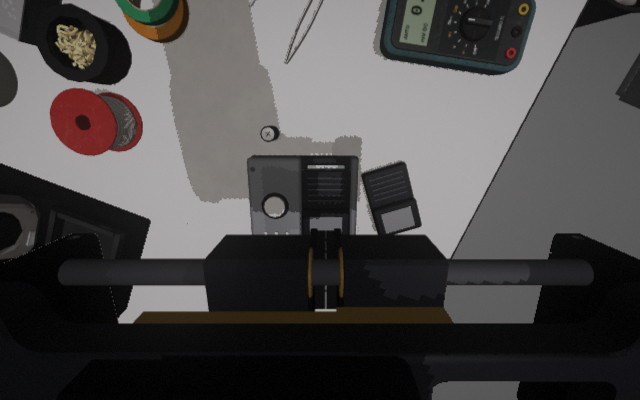

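The wrist picture shows the analyser's near edge at row 156, squarely aligned (columns 247–358). The key is at (275, 206), the ribbed deck at (326, 185) and the cap at (269, 133). The fingers hide the keeper. I'll enlarge this to get the yaw and the step.

```bash
python3 - <<'E'
import cv2
a=cv2.imread("pics/w1.png")[140:240,230:370]
cv2.imwrite("pics/w1c.png",cv2.resize(a,None,fx=5.5,fy=5.5,interpolation=cv2.INTER_CUBIC))
from h import *
m=r.camera_model("wrist");print({k:np.round(v,3) for k,v in m.items()})
E
```

```text
{'fx': np.float64(284.125), 'fy': np.float64(284.125), 'cx': np.float64(325.319), 'cy': np.float64(200.795), 'T': array([[-0.342, -0.905, -0.252,  0.41 ],
       [ 0.94 , -0.329, -0.093,  0.131],
       [ 0.001, -0.269,  0.963,  0.325],
       [ 0.   ,  0.   ,  0.   ,  1.   ]])}
```

View pics/w1c.png

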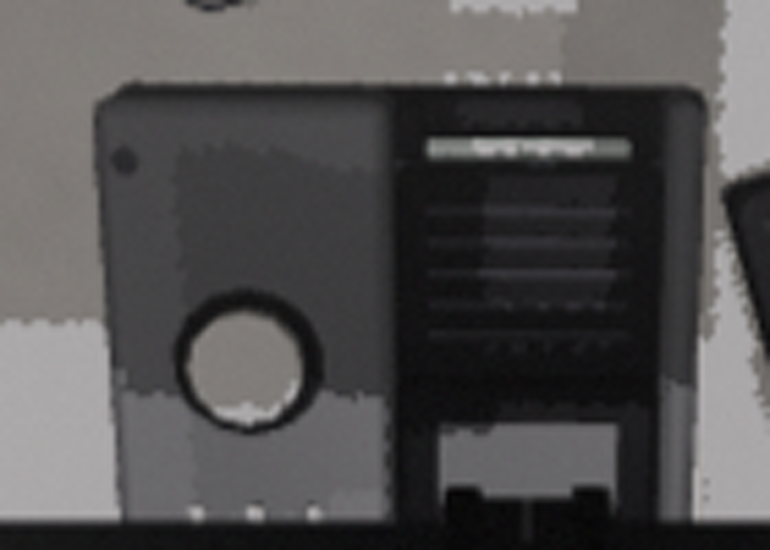

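The enlarged crop shows the key at crop (248, 362), the case's front corners at (100, 103) and (705, 98), and the bay edges at columns 393 and 663. The step's face is the dark band at about rows 375–405.

```bash
python3 - <<'E'
from h import *
m=r.camera_model("wrist");T=np.array(m["T"])
def bp(u,v,z):
    u=230+u/5.5;v=140+v/5.5
    d=T[:3,:3]@np.array([(u-m["cx"])/m["fx"],-(v-m["cy"])/m["fy"],-1]);o=T[:3,3]
    return (o+d*(z-o[2])/d[2])[:2]
pts=[(-12,-55,248,362,.0335),(-64,-84,100,100,.028),(-64,34,705,96,.028),(None,-26,393,300,.028),(None,26,663,300,.028)]
for p in pts: print(p,bp(*p[2:]).round(4))
# fit yaw/origin
from scipy.optimize import least_squares
def f(q):
    c,s=np.cos(q[2]),np.sin(q[2]);R=np.array([[c,s],[-s,c]]);e=[]
    for x,y,u,v,z in pts:
        a=R@(bp(u,v,z)-q[:2])*1000
        if x is not None:e.append(a[0]-x)
        e.append(a[1]-y)
    return e
k=least_squares(f,[.503,.168,.35]);print(k.x,np.round(k.fun,1))
c,s=np.cos(k.x[2]),np.sin(k.x[2]);R=np.array([[c,s],[-s,c]])
for v in (375,405,420): 
  for z in (.038,.046): print(v,z,(R@(bp(525,v,z)-k.x[:2])*1000).round(1))
for P in [(.4932,.1636),(.4899,.1596),(.4899,.1638),(.5238,.1752),(.5251,.1742),(.528,.174)]: print((R@(np.array(P)-k.x[:2])*1000).round(1))
for a in [(20-40,0),(-12,-55),(-30,0)]: print(a,R.T@np.array(a)/1000+k.x[:2])
E
```

```text
(-12, -55, 248, 362, 0.0335) [0.5095 0.1109]
(-64, -84, 100, 100, 0.028) [0.4715 0.0688]
(-64, 34, 705, 96, 0.028) [0.4317 0.1761]
(None, -26, 393, 300, 0.028) [0.4896 0.1334]
(None, 26, 663, 300, 0.028) [0.4715 0.1832]
[0.50309703 0.16698748 0.34497856] [-0.9  0.   1.1  2.3 -0.1 -1.2 -1.  -0.1]
375 0.038 [-11.9  -1.1]
375 0.046 [-14.3  -1.1]
405 0.038 [-5.8 -1.1]
405 0.046 [-8.4 -1.1]
420 0.038 [-2.8 -1.1]
420 0.046 [-5.5 -1.1]
[-10.5   0.2]
[-14.9  -2.5]
[-13.5   1.5]
[22.3  0.7]
[23.1 -0.7]
[25.8 -1.8]
(-20, 0) [0.48427537 0.16022395]
(-12, -55) [0.51040374 0.11116981]
(-30, 0) [0.47486455 0.15684218]
```

Analyser origin (0.503, 0.167), yaw 0.345 rad. The step is at about x -12 mm and the nose at about +24, which fits the geometry given. I'm already above the deck, at about analyser x -26. Next I descend to a light touch.

>>> {"name": "arm_command", "arguments": {
  "xyz": [
    [0.001, 0, -0.035],
    [0.001, 0, -0.07],
    [0.001, 0, -0.1],
    [0.001, 0, -0.115],
    [0.001, 0, -0.12],
    [0.001, 0, -0.122],
    [0.001, 0, -0.124],
    [0.001, 0, -0.125],
    [0.001, 0, -0.126],
    [0.001, 0, -0.126],
    [0.001, 0, -0.126]
  ],
  "rot": [
    [0, 0, 0],
    [0, 0, 0],
    [0, 0, 0],
    [0, 0, 0],
    [0, 0, 0],
    [0, 0, 0],
    [0, 0, 0],
    [0, 0, 0],
    [0, 0, 0],
    [0, 0, 0],
    [0, 0, 0]
  ]
}}

```text
time: 4.02
ee_pos: [0.4805, 0.1581, 0.0376]
eef_rot: [-0.173, 0.985, 0.0, 0.001]
ft_force: [0.6, 0.4, 3.6]
width: 0.0004
grip_force: 1.8
```

```bash
python3 look.py w2
```

```text
4.0167 [0.48052711 0.15806003 0.03757395] [-1.73240904e-01  9.84878871e-01  3.54891053e-04  1.03570601e-03] [0.5896936  0.36761176 3.58822896] [-0.58261247  0.26352769  0.19507261  1.9798044  -0.06471455  0.90187712
  1.56497828]
pack_nose 0.86 [0.5284 0.177  0.0192] [328. 301.]
cap 0.63 [ 0.4363  0.0827 -0.0037] [246. 133.]
```

The fingers touch the deck at z 37.6 mm with 3.6 N, as expected. Now I feel forward for the step.

>>> {"name": "arm_command", "arguments": {
  "xyz": [
    [0.001, 0.0003, 0],
    [0.002, 0.0007, 0],
    [0.003, 0.001, 0],
    [0.004, 0.0014, 0],
    [0.004, 0.0014, 0],
    [0.004, 0.0014, 0]
  ],
  "rot": [
    [0, 0, 0],
    [0, 0, 0],
    [0, 0, 0],
    [0, 0, 0],
    [0, 0, 0],
    [0, 0, 0]
  ]
}}

```text
time: 5.02
ee_pos: [0.4838, 0.1591, 0.0366]
eef_rot: [-0.173, 0.985, 0.0, 0.0]
ft_force: [0.1, -0.5, 4.9]
width: 0.0003
grip_force: 2.0
```

>>> {"name": "arm_command", "arguments": {
  "xyz": [
    [0, 0, -0.002],
    [0, 0, -0.004],
    [0, 0, -0.006],
    [0, 0, -0.008],
    [0, 0, -0.009],
    [0, 0, -0.01],
    [0, 0, -0.01],
    [0, 0, -0.01]
  ],
  "rot": [
    [0, 0, 0],
    [0, 0, 0],
    [0, 0, 0],
    [0, 0, 0],
    [0, 0, 0],
    [0, 0, 0],
    [0, 0, 0],
    [0, 0, 0]
  ]
}}

```text
time: 5.68
ee_pos: [0.4871, 0.1605, 0.0303]
eef_rot: [-0.173, 0.985, 0.001, 0.004]
ft_force: [-2.9, -2.0, 35.9]
width: 0.0003
grip_force: 17.7
```

The pack is flat: deck at z 30.3 mm with 36 N. I'll ease off slightly and begin sliding forward.

>>> {"name": "arm_command", "arguments": {
  "xyz": [
    [0.0005, 0.0002, 0.002],
    [0.0019, 0.0007, 0.002],
    [0.0038, 0.0014, 0.002],
    [0.0056, 0.002, 0.002],
    [0.0075, 0.0027, 0.002],
    [0.0085, 0.003, 0.002],
    [0.0085, 0.003, 0.002]
  ],
  "rot": [
    [0, 0, 0],
    [0, 0, 0],
    [0, 0, 0],
    [0, 0, 0],
    [0, 0, 0],
    [0, 0, 0],
    [0, 0, 0]
  ]
}}

```text
time: 6.27
ee_pos: [0.494, 0.1629, 0.0304]
eef_rot: [-0.173, 0.985, 0.001, 0.002]
ft_force: [-1.3, 0.2, 19.1]
width: 0.0001
grip_force: 9.7
```

```bash
python3 - <<'E'
from h import *
for c in ("scene","side"):
    save(c,c+"2")
    for l in ["pack_nose","pack_step","pack"]:
        for d in r.spot_point(l,c)[:1]:
            P=W(c,d["at"]);q=P[:2]-[.5031,.167]; print(c,l,round(d["conf"],2),P.round(4),(q@[.941,.338]).round(4))
s=r.read_state();print(s["ft_force"],s["ee_pos"])
E
```

```text
scene pack_nose 0.68 [0.5387 0.1829 0.0178] 0.0389
scene pack_step 0.54 [0.5018 0.1676 0.0317] -0.001
scene pack 0.71 [0.5015 0.1684 0.0306] -0.0011
side pack_nose 0.73 [0.5389 0.1809 0.016 ] 0.0384
side pack_step 0.71 [0.502  0.1669 0.0281] -0.0011
side pack 0.78 [0.5019 0.164  0.0163] -0.0021
[-1.34158669  0.71942343 19.19206022] [0.49396279 0.1628367  0.03038393]
```

The pack is flat with its nose at about x 37, under the bar, and the forces are small. I continue.

>>> {"name": "arm_command", "arguments": {
  "xyz": [
    [0.0019, 0.0007, 0],
    [0.0038, 0.0014, 0],
    [0.0056, 0.002, 0],
    [0.0075, 0.0027, 0],
    [0.0094, 0.0034, 0],
    [0.0113, 0.0041, 0],
    [0.0132, 0.0047, 0],
    [0.0151, 0.0054, 0],
    [0.0169, 0.0061, 0],
    [0.0188, 0.0068, 0],
    [0.0198, 0.0071, 0],
    [0.0207, 0.0074, 0],
    [0.0207, 0.0074, 0]
  ],
  "rot": [
    [0, 0, 0],
    [0, 0, 0],
    [0, 0, 0],
    [0, 0, 0],
    [0, 0, 0],
    [0, 0, 0],
    [0, 0, 0],
    [0, 0, 0],
    [0, 0, 0],
    [0, 0, 0],
    [0, 0, 0],
    [0, 0, 0],
    [0, 0, 0]
  ]
}}

```text
time: 7.75
ee_pos: [0.5127, 0.1696, 0.0303]
eef_rot: [-0.173, 0.985, 0.0, -0.0]
ft_force: [-11.4, -3.0, 30.0]
width: 0.0006
grip_force: 16.3
```

>>> {"name": "arm_command", "arguments": {
  "xyz": [
    [0.001, 0.0003, 0],
    [0.002, 0.0007, 0],
    [0.003, 0.001, 0.0005],
    [0.004, 0.0014, 0.001],
    [0.004, 0.0014, 0.001],
    [0.004, 0.0014, 0.001]
  ],
  "rot": [
    [0, 0, 0],
    [0, 0, 0],
    [0, 0, 0],
    [0, 0, 0],
    [0, 0, 0],
    [0, 0, 0]
  ]
}}

```text
time: 8.25
ee_pos: [0.5129, 0.1696, 0.0303]
eef_rot: [-0.173, 0.985, -0.0, -0.004]
ft_force: [-25.7, -8.4, 38.7]
width: 0.0001
grip_force: 25.1
```

```bash
python3 - <<'E'
from h import *
for c in ("scene","side"):
    save(c,c+"3")
    for l in ["pack_nose","pack_step","pack"]:
        for d in r.spot_point(l,c)[:1]:
            P=W(c,d["at"]);q=P[:2]-[.5031,.167]; print(c,l,round(d["conf"],2),P.round(4),(q@[.941,.338]).round(4))
s=r.read_state();print(s["ft_force"],s["ee_pos"])
E
```

```text
scene pack_nose 0.6 [0.5558 0.1866 0.0174] 0.0562
scene pack_step 0.61 [0.5202 0.176  0.0308] 0.0191
side pack_nose 0.56 [0.5534 0.1859 0.0172] 0.0537
side pack_step 0.46 [0.519  0.1713 0.0296] 0.0164
side pack 0.48 [0.518  0.1712 0.0149] 0.0154
[-24.93316192  -7.65321919  37.28126505] [0.5129241  0.16960685 0.03028492]
```

The finger has stalled: 0.2 mm of motion for 15 N more force, and nose readings around x 55. The pack is home. I back off, lift and go above the key.

>>> {"name": "arm_command", "arguments": {
  "xyz": [
    [-0.002, -0.0007, 0.001],
    [-0.004, -0.0014, 0.002],
    [-0.006, -0.002, 0.004],
    [-0.008, -0.003, 0.008],
    [-0.009, -0.003, 0.02],
    [-0.009, -0.003, 0.04],
    [-0.009, -0.02, 0.045],
    [-0.008, -0.04, 0.045],
    [-0.007, -0.06, 0.045],
    [-0.007, -0.06, 0.045],
    [-0.007, -0.06, 0.045],
    [-0.007, -0.06, 0.045]
  ],
  "rot": [
    [0, 0, 0],
    [0, 0, 0],
    [0, 0, 0],
    [0, 0, 0],
    [0, 0, 0],
    [0, 0, 0],
    [0, 0, 0],
    [0, 0, 0],
    [0, 0, 0],
    [0, 0, 0],
    [0, 0, 0],
    [0, 0, 0]
  ]
}}

```text
time: 9.65
ee_pos: [0.51, 0.1116, 0.0751]
eef_rot: [-0.173, 0.985, 0.0, 0.0]
ft_force: [-0.9, 0.3, -0.5]
width: 0.0002
grip_force: 0.0
```

```bash
python3 - <<'E'
from h import *
for c in ("scene","side"):
    im=save(c,c+"4")
    for l in ["pack_nose","pack_step","pack"]:
        for d in r.spot_point(l,c)[:1]:
            P=W(c,d["at"]);q=P[:2]-[.5031,.167]; print(c,l,round(d["conf"],2),P.round(4),(q@[.941,.338]).round(4))
a=cv2.resize(cv2.imread("pics/scene4.png")[160:250,270:400],(780,540),interpolation=cv2.INTER_CUBIC)
cv2.imwrite("pics/s4c.png",a)
s=r.read_state();print(s["ft_force"],s["ee_pos"])
E
```

```text
scene pack_nose 0.65 [0.5558 0.1881 0.0164] 0.0567
scene pack_step 0.61 [0.5187 0.1757 0.0302] 0.0176
scene pack 0.86 [0.5185 0.1721 0.0152] 0.0162
side pack_nose 0.58 [0.5533 0.1872 0.0167] 0.0541
side pack_step 0.54 [0.5205 0.1705 0.0273] 0.0175
side pack 0.45 [0.5163 0.1709 0.017 ] 0.0138
[-0.0532494  -0.17689986 -0.69838962] [0.50977899 0.11114404 0.07450857]
```

View pics/s4c.png

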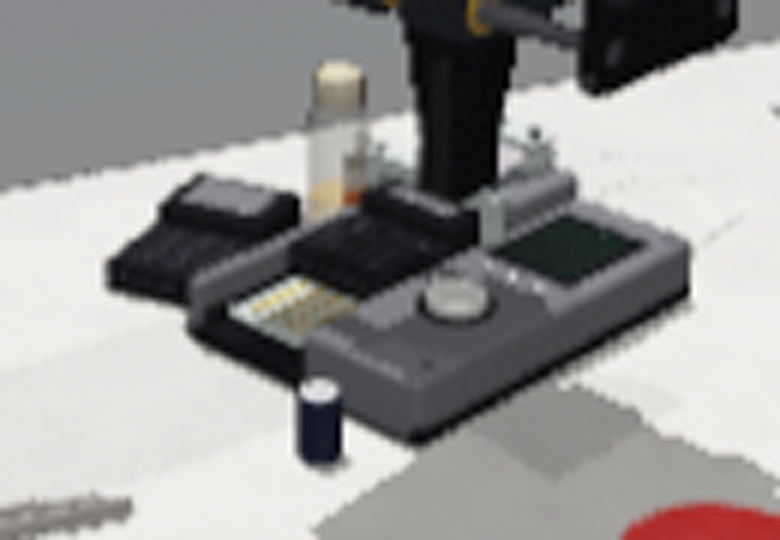

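The crop shows the pack flat in the bay with its nose under the bar. The bystanders are undisturbed and the key is at crop (457, 297). The network readings agree the pack is home, with the underside at about z 16. I now press the key and retreat.

>>> {"name": "arm_command", "arguments": {
  "xyz": [
    [0, 0, -0.02],
    [0, 0, -0.035],
    [0, 0, -0.04],
    [0, 0, -0.043],
    [0, 0, -0.045],
    [0, 0, -0.0465],
    [0, 0, -0.0475],
    [0, 0, -0.0475],
    [0, 0, -0.0475]
  ],
  "rot": [
    [0, 0, 0],
    [0, 0, 0],
    [0, 0, 0],
    [0, 0, 0],
    [0, 0, 0],
    [0, 0, 0],
    [0, 0, 0],
    [0, 0, 0],
    [0, 0, 0]
  ]
}}

```text
time: 10.8
ee_pos: [0.5095, 0.1109, 0.03]
eef_rot: [-0.173, 0.985, 0.001, -0.001]
ft_force: [-16.7, -3.5, 34.7]
width: 0.0004
grip_force: 17.3
```

The key bottomed out (z 30.0 mm, 35 N). I lift off.

>>> {"name": "arm_command", "arguments": {
  "xyz": [
    [0, 0, 0.005],
    [0, 0, 0.02],
    [0, 0, 0.05],
    [0, 0, 0.09],
    [0, 0, 0.12],
    [0, 0, 0.12],
    [0, 0, 0.12],
    [0, 0, 0.12]
  ],
  "rot": [
    [0, 0, 0],
    [0, 0, 0],
    [0, 0, 0],
    [0, 0, 0],
    [0, 0, 0],
    [0, 0, 0],
    [0, 0, 0],
    [0, 0, 0]
  ]
}}

```text
time: 11.47
ee_pos: [0.5098, 0.1109, 0.1472]
eef_rot: [-0.173, 0.985, 0.0, 0.0]
ft_force: [-1.1, -0.5, -0.5]
width: 0.0007
grip_force: 0.0
```

```bash
python3 - <<'E'
from h import *
for c in ("scene","side"):
    im=save(c,c+"5")
    for l in ["pack_nose","pack_step","start_key_top","cap","vial"]:
        for d in r.spot_point(l,c)[:1]:
            P=W(c,d["at"]);q=P[:2]-[.5031,.167]; print(c,l,round(d["conf"],2),P.round(4),(q@[.941,.338]).round(4))
a=cv2.resize(cv2.imread("pics/scene5.png")[160:250,270:400],(780,540),interpolation=cv2.INTER_CUBIC)
cv2.imwrite("pics/s5c.png",a)
s=r.read_state();print(s["ft_force"],s["ee_pos"])
E
```

```text
scene pack_nose 0.8 [0.5584 0.1869 0.0177] 0.0588
scene pack_step 0.92 [0.521  0.1747 0.031 ] 0.0195
scene start_key_top 0.4 [0.5095 0.1139 0.0343] -0.0119
scene cap 0.49 [ 0.4406  0.0848 -0.0033] -0.0866
scene vial 0.78 [ 0.5288  0.2429 -0.0012] 0.0498
side pack_nose 0.64 [0.5563 0.1852 0.0177] 0.0562
side pack_step 0.57 [0.5205 0.1723 0.0286] 0.0182
side start_key_top 0.6 [0.5067 0.111  0.0387] -0.0155
side cap 0.4 [0.4394 0.0817 0.0027] -0.0888
side vial 0.67 [0.526  0.2461 0.0017] 0.0483
[-0.04126774  0.42512582 -0.53290155] [0.50983842 0.11084075 0.14698304]
```

View pics/s5c.png

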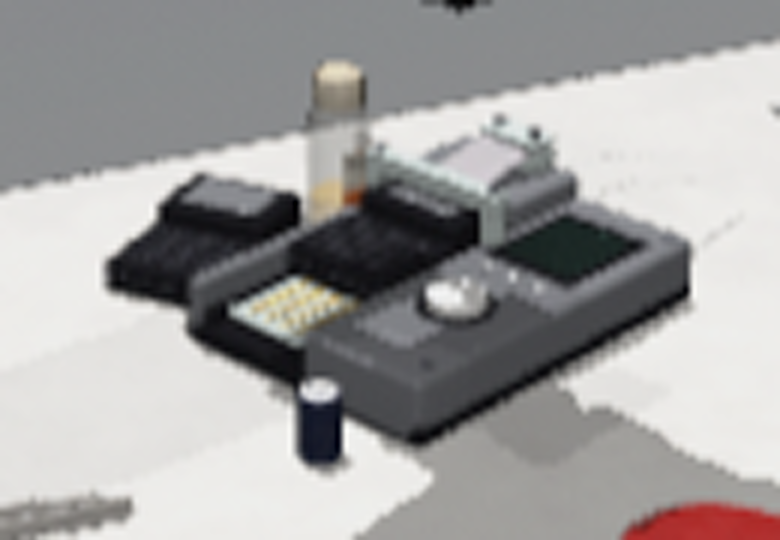

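The pack is home and flat under the bar, the key at (457, 297) is out again, and the bystanders have not moved. I hand in.

```bash
python3 -c "
from bench import r
print(r.close_job())"
```

```text
the job is handed in; nothing more can be done
None
```

The job is handed in: the pack is pressed flat and home against the end stop under the spring, the start key was pressed fully in afterwards and released, and the things around it were left where they stood; `close_job()` reported no verdict.

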